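Twist a stuck plug out of a tilted port

TASK

Free the aluminium plug that is jammed in the mouth of the tilted black port: it is too tight for a straight pull, so twist it back and forth by its grip bar while you draw it out along the port, without dragging the port's sprung slide up its rods by more than a few millimetres. Then set the plug down gently, standing upright on its barrel in the middle of the lens tissue pack, let go of it, and leave the other things on the bench where they are.

Things in the scene. Friction and masses are not known exactly. Their poses are not given: they have to be found in the camera images.
- plug: loose bare-aluminium plug, 90 g, 51 mm long. Origin: centre of its flat lower end, +z up its axis. Round barrel 26 mm in diameter from z = 0 to 12 mm, flange 36 mm in diameter from 12 to 17 mm, flat-sided grip bar from 17 to 51 mm, 30 mm wide along x, 18 mm thick along y (grip across y, fingertips above the flange). At the start the barrel is fully in the port, flange on the rim, axes as the port's
- plug_grip (a point): on the grip bar's centre line, 39 mm from the plug's origin (22 mm above the flange). The jammed plug resists 27 to 38 N straight along the axis, or 0.3 to 0.5 N m in twist; but while it is being turned a small pull suffices: drawn 2 mm for each radian of turn it needs only about 5 N. Friction ends when it is drawn out 10 mm; it is wholly clear at 12 mm
- port_mouth (a point): centre of the rim of the black port tube (46 mm outer diameter, 44 mm long; four small sprung brass shoes inside clamp the barrel). +z points out of the port along its axis, 30 degrees from vertical, leaning to the robot's side; y is level. Moves with the sprung slide
- port_stand: aluminium stand fixed to the bench that carries the tilted port; base plate 120 x 96 x 10 mm. Origin on the bench; its -x side is the side to which the port leans. The port mouth is at x = -12, y = 0, z = 82 mm
- port_slide (a joint): how far the port tube is dragged up along its own axis on its two sprung guide rods, m: 0 at rest, stop at 0.008. Springs press it down with 8 N at 0 and 0.4 N more per mm, so a straight pull on the jammed plug lifts the slide instead of freeing the plug. It must not pass 0.006; it springs back by itself
- tissue_pack: flat lens tissue pack, blue and white, 62 (its x) x 100 (its y) x 9 mm (z), fixed flat on the bench. Origin: centre of its underside; its top is 9 mm above the origin
- brass_weight: bystander: brass weight with a knob, 29 mm in diameter, 47 mm high, loose on the bench, origin at the centre of its underside
- drop_bottle: bystander: amber dropper bottle, 34 mm in diameter, 94 mm high, loose on the bench, origin at the centre of its underside
- spirit_level: bystander: small spirit level with a green vial, 18 x 75 x 20 mm, long along its y, loose on the bench, origin at the centre of its underside
There are look-alikes about, which are no part of the job. What is shaped like the plug but green or purple is not meant.

How it is judged:
On the way:
1. the plug is out of the port, its barrel clear of the mouth (z of plug in the frame of port_mouth above 0.003 m), for 0.1 s.
At the end, for the whole second after the job is handed in: the plug stands upright (within 0.1 rad) on its barrel end on top of the lens tissue pack, its axis within 25 mm of the pack's centre, at rest; the port slide is back down (under 3 mm) (horizontal distance between plug and tissue_pack below 0.025 m and z of plug in the frame of tissue_pack between 0.006 and 0.012 m and angle between plug's own z axis and vertical below 0.1 rad and z of plug_grip in the frame of tissue_pack above 0.04 m and linear speed of plug below 0.02 m/s and value of joint port_slide below 0.003 m); the robot touches nothing.
It fails at once if the port slide is dragged up more than 6 mm (value of joint port_slide above 0.006 m).
It fails at once if the plug is dropped: it falls faster than 0.45 m/s with no finger on it (linear speed of plug above 0.45 m/s and contact force between the fingers and plug below 0.05 N).
It fails at once if the brass weight is pushed more than 20 mm or knocked over (distance of brass_weight from where it was at the start of the episode above 0.02 m or angle between brass_weight's own z axis and vertical above 0.5 rad).
It fails at once if the drop bottle is pushed more than 20 mm or knocked over (distance of drop_bottle from where it was at the start of the episode above 0.02 m or angle between drop_bottle's own z axis and vertical above 0.5 rad).
It fails at once if the spirit level is pushed more than 20 mm or knocked over (distance of spirit_level from where it was at the start of the episode above 0.02 m or angle between spirit_level's own z axis and vertical above 0.5 rad).
It also fails if it takes over 53 s, if anything falls off the work surface, if the arm or the gripper's body presses on something with over 40 N, if the wrist force passes 120 N, or if a joint passes its speed limit or range.

ROBOT

A 6-joint arm with a two-finger parallel gripper is mounted at the origin on a cart in front of the work surface, level with it; the furniture and walls round the work are solid. World frame = base frame: x ahead of the robot, y to its left, z up, the work surface at z = 0. Lengths are in m, angles in rad, forces in N, time in s.
With the tool pointing down it reaches from about 0.35 to 0.975 m from the base axis. Payload 4.9 kg.
Tool frame: the origin (TCP) lies midway between the tips of the shut fingers; the grasp point (between the pads) lies 19 mm behind it; z points along the fingers, y is the direction in which the jaws open and shut (so a half turn about z gives the same grasp; the last joint's range is limited). The gripper opens to 85 mm and grips with 20 to 120 N. Pads are 22 mm wide; open, the fingers measure 114 mm over their backs; the gripper's body (76 mm by 85 mm) begins 54 mm behind the grasp point. The pads swing forward as they close: fully open they stand 13 mm farther back than shut.
Start: joints at [-1.403, 0.053, 1.613, -0, 1.476, -0.119], TCP at [0.177, -0.599, 0.231] pointing down, gripper open.
Joint ranges: [-3.01, 3.01], [-1.01, 2.22], [0.06, 2.58], [-1.02, 4.17], [0.09, 2.62], [-3.14, 3.14]. Speed limits (rad/s): [2.57, 2.57, 3.14, 3.14, 3.14, 3.14].

INTERFACE

Orientations are given as a unit quaternion [w, x, y, z].
In Python, from plant import manip gives the robot as it stands. The module is installed in compiled form; this text tells all that it offers.
- The arm moves only by the tool move_arm, never from a script. Its argument "rows" is a list of rows, each an object of numbers: "tx", "ty", "tz": the shift along the tool's x, y, z in m; "ax", "ay", "az": the turn, a rotation vector about the tool's x, y, z in degrees; "jaw": the closure in counts, from 0 (fully open) to 255 (shut). In form: [{"tx": .., "ty": .., "tz": .., "ax": .., "ay": .., "az": .., "jaw": ..}, ...]. A call has 1 to 12 rows; each row shifts and turns the pose as measured when the row begins, along the tool's axes as they then stand; what a row does not reach is not made up. A row lasts 1/10 s, in which the tool goes at most 50 mm and 8.59 degrees, less where a joint would pass 70% of its speed; a pose out of reach is approached as far as the arm can. A call with a gripper value outside its range is refused whole. The fingers move at their own pace and stop on an object; the grip force is fixed at half the most. Time passes only in rows, so rows that do not move let the fingers close. It gives the time, the measured TCP pose, the force and the opening at its end, in the units of the state.
- manip.state(): the state, without advancing time (a new reading comes with each control period).
- manip.grab_frame(name): name is "scene" or "top" or "wrist"; returns a dict with "color" (480x640x3 uint8, red, green, blue), "intrinsics" (3x3 intrinsics, pixels), "R" (3x3) and "t" (3): a world point X has camera coordinates R X + t. Camera axes: x right, y down, z forward; pixel columns grow to the right and rows downward; lengths in m; the calibration is good to about 2 mm. A picture is of the moment at which its call begins. There is no depth.
- manip.job_done(): hands the job in, once; it reports no verdict.
The state is a dict: "time": time; "joint_pos": joint angles; "joint_vel": joint speeds; "joint_efforts": joint torques, N m; "tool_pos": TCP position; "tool_rot": TCP orientation; "contact_force": force on the tool from outside, world axes, zero at the start; "ft_torque": the same for the moment, N m; "gripper_width": opening from 0.0 (shut) to 1.0 (fully open).
Only numpy, scipy, OpenCV 4.12 (cv2) and the standard library are available. Lean on these libraries where they do the work, as an engineer would, in place of code of your own. Each camera call takes 0.05 s, during which the arm holds its last target.

## Working session

There is one attempt and no reset: what is moved stays moved. The work goes in short steps, Python scripts to look and compute and a tool call to move; the robot and the scene stay as the last step left them, time stands still between calls to the robot, and variables do not carry over. Pictures are saved under pics/ and viewed, and the job is handed in when it is done.

Besides the shell and the picture viewer there is one more tool, called after ">>>" by a JSON object that holds its "fn" and its "kwargs". move_arm: Moves the arm, as the interface text tells. Its arguments: {"type":"object","properties":{"rows":{"type":"array"}},"required":["rows"]}

```bash
mkdir -p pics
python3 - <<'E'
from plant import manip
import cv2,numpy as np
for n in ["scene","top","wrist"]:
    f=manip.grab_frame(n)
    cv2.imwrite(f"pics/{n}0.png",f["color"][:,:,::-1])
    np.savez(f"{n}0.npz",**f)
    R=f["R"];print(n,f["intrinsics"].round(1).tolist(),R.round(3).tolist(),(-R.T@f["t"]).round(3))
print(manip.state())
E
```

```text
scene [[600.8, 0.0, 317.9], [0.0, 600.8, 248.9], [0.0, 0.0, 1.0]] [[-0.22, -0.976, 0.002], [-0.43, 0.095, -0.898], [0.876, -0.198, -0.44]] [-0.476  0.265  0.598]
top [[558.8, 0.0, 318.3], [0.0, 558.8, 239.0], [0.0, 0.0, 1.0]] [[-0.017, -1.0, 0.015], [-0.981, 0.014, -0.194], [0.193, -0.018, -0.981]] [0.358 0.019 0.997]
wrist [[377.1, 0.0, 320.3], [0.0, 377.1, 240.6], [0.0, 0.0, 1.0]] [[0.284, -0.959, -0.002], [-0.919, -0.273, 0.285], [-0.274, -0.078, -0.959]] [ 0.247 -0.579  0.373]
{'time': 0.15, 'joint_pos': array([-1.40299145e+00,  5.31978479e-02,  1.61398447e+00, -2.05755939e-05,
        1.47602722e+00, -1.18964915e-01]), 'joint_vel': array([ 0.00038394, -0.00313459, -0.00532213,  0.00149657,  0.00065482,
       -0.00141154]), 'joint_efforts': array([ 2.32311731e-04, -3.94242060e+01, -3.70722985e+01, -9.38718313e-05,
        4.64831668e-03,  5.97843098e-06]), 'tool_pos': array([ 0.17671697, -0.59897861,  0.23034651]), 'tool_rot': array([-8.07950455e-04,  9.89737522e-01,  1.42895011e-01, -2.99779540e-05]), 'contact_force': array([-0.47084704, -0.76210612,  0.64519667]), 'ft_torque': array([-0.00666415, -0.01629857,  0.00056707]), 'gripper_width': 1.0025261666082745}
```

View pics/scene0.png

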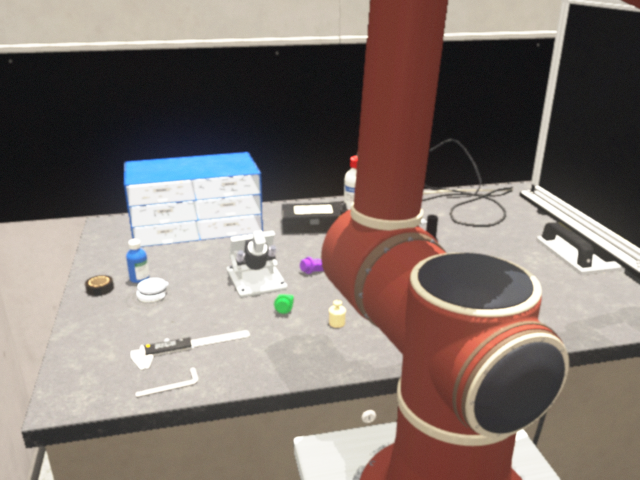

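View pics/top0.png

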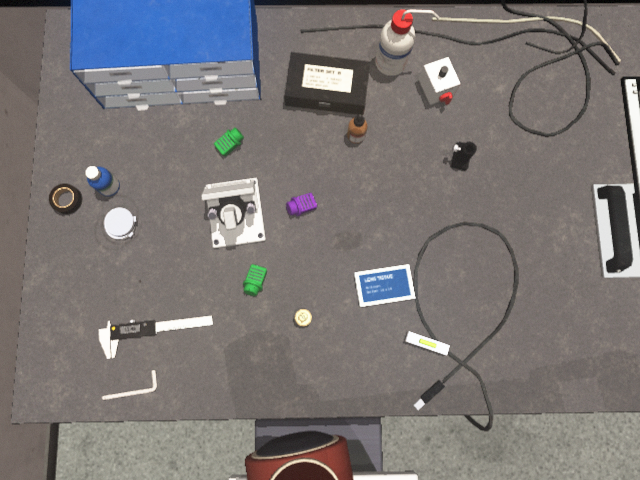

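The top view shows the stand with the silver plug near (232,215), the tissue pack at (385,286), the brass weight at (303,318), the amber bottle at (358,128) and the spirit level at (428,343). The plug look-alikes are green at (228,141) and (255,280), and purple at (302,204). Only the silver one at (232,215) sits in the port, so that one is meant. I'll enlarge it to confirm.

Run:
```python
import cv2,numpy as np
a=cv2.imread("pics/top0.png")[165:260,185:285]
b=cv2.imread("pics/scene0.png")[220:300,215:300]
a=cv2.resize(a,(400,380),interpolation=cv2.INTER_CUBIC);b=cv2.resize(b,(400,380),interpolation=cv2.INTER_CUBIC)
c=cv2.imread("pics/top0.png")[255:315,345:425]
cv2.imwrite("pics/crop0.png",np.hstack([a,b]))
cv2.imwrite("pics/crop1.png",cv2.resize(c,None,fx=6,fy=6,interpolation=cv2.INTER_CUBIC))
```

```text
(no output)
```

View pics/crop0.png

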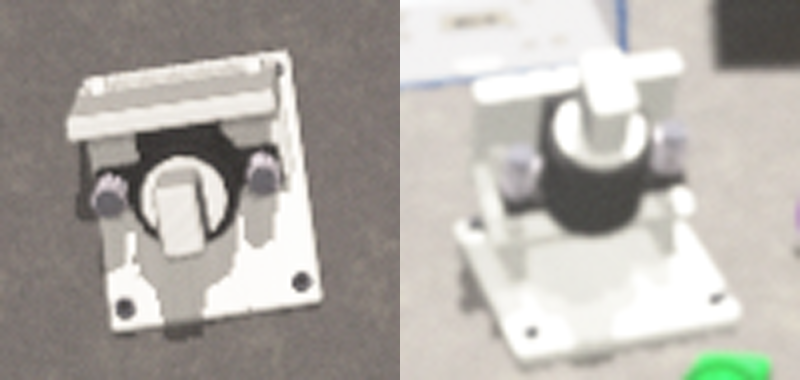

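View pics/crop1.png

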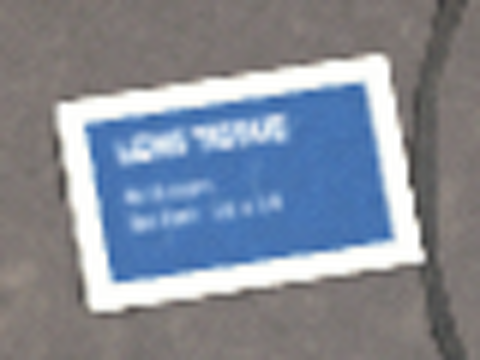

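The enlarged crop confirms the bare-aluminium plug in the black port, with its bar's wide side along the lean. The pack's corners are clean too. Next I'll measure both.

```bash
cat > h.py <<'E'
import numpy as np,cv2
from scipy.spatial.transform import Rotation as Ro
def load(n): return dict(np.load(n+".npz"))
def ray(f,p):
    d=np.linalg.inv(f["intrinsics"])@[p[0],p[1],1]; R=f["R"]
    return -R.T@f["t"], R.T@d/np.linalg.norm(d)
def plane(f,p,z):
    c,d=ray(f,p); return c+d*(z-c[2])/d[2]
def two(f,p,g,q):
    a,u=ray(f,p);b,v=ray(g,q)
    s=np.linalg.lstsq(np.c_[u,-v],b-a,rcond=None)[0]
    P,Q=a+s[0]*u,b+s[1]*v
    return (P+Q)/2,np.linalg.norm(P-Q)
def proj(f,X):
    c=f["R"]@X+f["t"]; c=f["intrinsics"]@c; return c[:2]/c[2]
E
python3 - <<'E'
from h import *
T=load("top0");S=load("scene0")
# pack
im=T["color"];hsv=cv2.cvtColor(im,cv2.COLOR_RGB2HSV)
m=np.zeros(im.shape[:2],np.uint8)
sub=hsv[255:315,345:425]
mm=((sub[...,2]>200)&(sub[...,1]<40))|((sub[...,1]>110)&(sub[...,0]>95)&(sub[...,0]<125))
m[255:315,345:425]=mm*255
cs,_=cv2.findContours(m,cv2.RETR_EXTERNAL,cv2.CHAIN_APPROX_NONE)
c=max(cs,key=cv2.contourArea);r=cv2.minAreaRect(c);bx=cv2.boxPoints(r)
P=np.array([plane(T,p,.009) for p in bx]);print("pack",r,P.round(4).tolist(),P.mean(0).round(4),[np.linalg.norm(P[i]-P[i-1]).round(4) for i in range(4)])
for i in range(4):
    d=P[i]-P[i-1];print(np.degrees(np.arctan2(d[1],d[0])).round(1))
# stand
A=np.array([plane(T,(185+x/4-.4,165+y/4-.4),.010) for x,y in [(112,332),(322,298),(288,50)]])
print("stand",A.round(4).tolist(),np.linalg.norm(A[0]-A[1]),np.linalg.norm(A[1]-A[2]))
y=(A[0]-A[1]);y[2]=0;y/=np.linalg.norm(y);x=np.array([y[1],-y[0],0])
print("yaw",np.degrees(np.arctan2(x[1],x[0])), "yaw2",np.degrees(np.arctan2(*(A[2]-A[1])[[1,0]])))
o=(A[0]+A[1])/2+.06*x;o[2]=0
mouth=o-.012*x+[0,0,.082]
pz=-.5*x+[0,0,np.cos(np.pi/6)]
print("o",o,"mouth",mouth,"grip",mouth+.022*pz+.017*pz,"end",mouth+.039*pz)
for nm,f,(x0,y0,sx,sy) in [("T",T,(185,165,4,4)),("S",S,(215,220,400/85,380/80))]:
    for k,X in [("mouth",mouth),("end",mouth+.039*pz)]:
        p=proj(f,X);print(nm,k,((p-[x0,y0])*[sx,sy]).round(0))
E
```

```text
pack ((384.59490966796875, 284.9070739746094), (35.3831787109375, 56.34755325317383), 81.11934661865234) [[0.4921, -0.0627, 0.009], [0.5063, -0.163, 0.009], [0.4436, -0.1697, 0.009], [0.4298, -0.0705, 0.009]] [ 0.4679 -0.1165  0.009 ] [np.float64(0.0627), np.float64(0.1014), np.float64(0.063), np.float64(0.1001)]
7.1
-82.0
-174.0
97.9
stand [[0.5394, 0.1896, 0.01], [0.5536, 0.0958, 0.01], [0.67, 0.1115, 0.01]] 0.09492381945311859 0.11746943102367063
yaw 8.582412963317312 yaw2 7.691728596623589
o [0.60583591 0.15164779 0.        ] mouth [0.59397028 0.149857   0.082     ] grip [0.57468864 0.14694698 0.11577499] end [0.57468864 0.14694698 0.11577499]
T mouth [178. 171.]
T end [173. 197.]
S mouth [190. 119.]
S end [200.  64.]
```

```bash
cat >> h.py <<'E'
def pose():
    from plant import manip
    s=manip.state(); q=s["tool_rot"]; return np.array(s["tool_pos"]),Ro.from_quat([q[1],q[2],q[3],q[0]]).as_matrix(),s
def portR(yaw,tilt=np.pi/6,flip=1):
    x=np.array([np.cos(yaw),np.sin(yaw),0]);y=np.array([-x[1],x[0],0])
    pz=-np.sin(tilt)*x+np.array([0,0,np.cos(tilt)])
    tz=-pz;ty=flip*y;tx=np.cross(ty,tz);return np.c_[tx,ty,tz],pz,x,y
def delta(P,Rt):
    p,R,s=pose(); print("t local mm",(R.T@(P-p)*1000).round(1),"rot deg",np.degrees(Ro.from_matrix(R.T@Rt).as_rotvec()).round(1))
E
python3 - <<'E'
from h import *
p,R,s=pose();print(R.round(3))
mouth=np.array([.594,.150,.082])
for fl in (1,-1):
    Rt,pz,_,_=portR(np.radians(8.2),flip=fl); delta(mouth+.14*pz,Rt)
T=load("top0");S=load("scene0")
print("end", two(T,(185+180/4,165+215/4),S,(215+208/4.7,220+85/4.75)))
print("fl", two(T,(185+185/4,165+197/4),S,(215+200/4.7,220+127/4.75)))
E
```

```text
[[ 0.959  0.283 -0.   ]
 [ 0.283 -0.959  0.002]
 [ 0.    -0.002 -1.   ]]
t local mm [ 542.8 -610.3   28.2] rot deg [ -44.5   -3.3 -166.2]
t local mm [ 542.8 -610.3   28.2] rot deg [-2.2 29.9  8. ]
end (array([0.56850979, 0.14485486, 0.10899527]), np.float64(0.0005547349403885244))
fl (array([0.58234326, 0.14692475, 0.08368995]), np.float64(0.00036254701143057785))
```

>>> {"fn": "move_arm", "kwargs": {"rows": [{"tx":0.03,"ty":-0.036},{"tx":0.03,"ty":-0.036},{"tx":0.03,"ty":-0.036},{"tx":0.03,"ty":-0.036},{"tx":0.03,"ty":-0.036},{"tx":0.03,"ty":-0.036},{"tx":0.03,"ty":-0.036},{"tx":0.03,"ty":-0.036},{"tx":0.03,"ty":-0.036},{"tx":0.03,"ty":-0.036},{"tx":0.03,"ty":-0.036},{"tx":0.03,"ty":-0.036}]}}

```text
schema error: expected keys tx, ty, tz, ax, ay, az, jaw
```

Run:
```python
from h import *
p,R,s=pose();print(p,s["joint_pos"].round(2))
Rt,pz,_,_=portR(np.radians(8.2),flip=-1); delta(np.array([.587,.148,.080])+.14*pz,Rt)
```

```text
[ 0.17671697 -0.59897861  0.23034651] [-1.4   0.05  1.61 -0.    1.48 -0.12]
t local mm [ 535.5 -610.4   30.2] rot deg [-2.2 29.9  8. ]
```

>>> {"fn": "move_arm", "kwargs": {"rows": [{"tx":0.03,"ty":-0.036,"tz":0,"ax":0,"ay":0,"az":0,"jaw":0},{"tx":0.03,"ty":-0.036,"tz":0,"ax":0,"ay":0,"az":0,"jaw":0},{"tx":0.03,"ty":-0.036,"tz":0,"ax":0,"ay":0,"az":0,"jaw":0},{"tx":0.03,"ty":-0.036,"tz":0,"ax":0,"ay":0,"az":0,"jaw":0},{"tx":0.03,"ty":-0.036,"tz":0,"ax":0,"ay":0,"az":0,"jaw":0},{"tx":0.03,"ty":-0.036,"tz":0,"ax":0,"ay":0,"az":0,"jaw":0},{"tx":0.03,"ty":-0.036,"tz":0,"ax":0,"ay":0,"az":0,"jaw":0},{"tx":0.03,"ty":-0.036,"tz":0,"ax":0,"ay":0,"az":0,"jaw":0},{"tx":0.03,"ty":-0.036,"tz":0,"ax":0,"ay":0,"az":0,"jaw":0},{"tx":0.03,"ty":-0.036,"tz":0,"ax":0,"ay":0,"az":0,"jaw":0},{"tx":0.03,"ty":-0.036,"tz":0,"ax":0,"ay":0,"az":0,"jaw":0},{"tx":0.03,"ty":-0.036,"tz":0,"ax":0,"ay":0,"az":0,"jaw":0}]}}

```text
time: 1.35
tool_pos: [0.4046, -0.0672, 0.2272]
tool_rot: [-0.003, 0.991, 0.136, 0.001]
contact_force: [1.0, -1.2, 0.1]
gripper_width: 1.003
```

Run:
```python
from h import *
p,R,s=pose();print(p,s["joint_pos"].round(2))
Rt,pz,_,_=portR(np.radians(8.2),flip=-1); delta(np.array([.587,.148,.080])+.14*pz,Rt)
```

```text
[ 0.40461445 -0.06719937  0.22724793] [-0.35 -0.5   2.09  0.01  1.56  0.95]
t local mm [ 164.2 -166.9   27.5] rot deg [-2.3 29.8  7.2]
```

>>> {"fn": "move_arm", "kwargs": {"rows": [{"tx":0.03,"ty":-0.032,"tz":0.004,"ax":0,"ay":0,"az":0,"jaw":0},{"tx":0.03,"ty":-0.032,"tz":0.004,"ax":0,"ay":0,"az":0,"jaw":0},{"tx":0.03,"ty":-0.032,"tz":0.004,"ax":0,"ay":0,"az":0,"jaw":0},{"tx":0.03,"ty":-0.032,"tz":0,"ax":0,"ay":0,"az":0,"jaw":0},{"tx":0.03,"ty":-0.032,"tz":0,"ax":0,"ay":0,"az":0,"jaw":0},{"tx":0,"ty":0,"tz":0,"ax":-0.5,"ay":7,"az":1.7,"jaw":0},{"tx":0,"ty":0,"tz":0,"ax":-0.5,"ay":7,"az":1.7,"jaw":0},{"tx":0,"ty":0,"tz":0,"ax":-0.5,"ay":7,"az":1.7,"jaw":0},{"tx":0,"ty":0,"tz":0,"ax":-0.5,"ay":7,"az":1.7,"jaw":0},{"tx":0,"ty":0,"tz":0,"ax":0,"ay":0,"az":0,"jaw":0}]}}

```text
time: 2.35
tool_pos: [0.5073, 0.1445, 0.2036]
tool_rot: [-0.021, 0.967, 0.077, 0.241]
contact_force: [-1.1, -0.9, -1.2]
gripper_width: 0.997
```

Run:
```python
from h import *
from plant import manip
p,R,s=pose();print(p,s["joint_pos"].round(2))
Rt,pz,_,_=portR(np.radians(8.2),flip=-1); delta(np.array([.587,.148,.080])+.14*pz,Rt)
f=manip.grab_frame("wrist");np.savez("wrist1.npz",**f);cv2.imwrite("pics/wrist1.png",f["color"][:,:,::-1])
```

```text
[0.50731203 0.14445988 0.20355482] [ 0.13 -0.5   2.18  0.02  0.97  1.53]
t local mm [7.1 8.  6.4] rot deg [-0.6  2.   0.8]
```

View pics/wrist1.png

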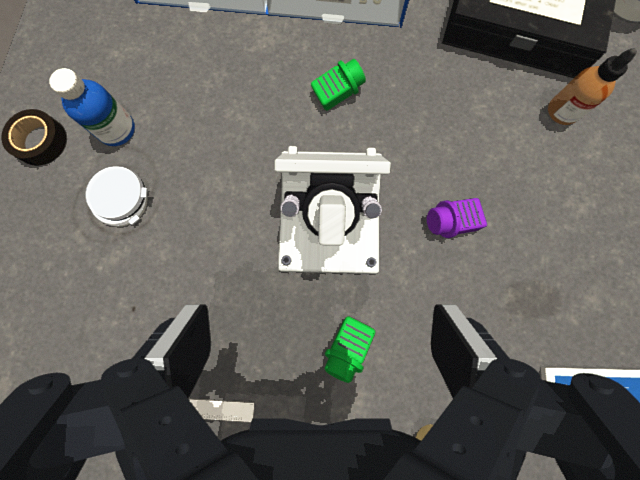

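The wrist view shows the stand nearly square, with its base corners at (280,272) and (380,272), the plug bar at (332,220) and the white flange ring around (331,210). I'll enlarge it to take exact points.

Run:
```python
import cv2
b=cv2.imread("pics/wrist1.png")[140:280,265:400]
b=cv2.resize(b,None,fx=4,fy=4,interpolation=cv2.INTER_CUBIC)
cv2.imwrite("pics/wrist1c.png",b)
```

```text
(no output)
```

View pics/wrist1c.png

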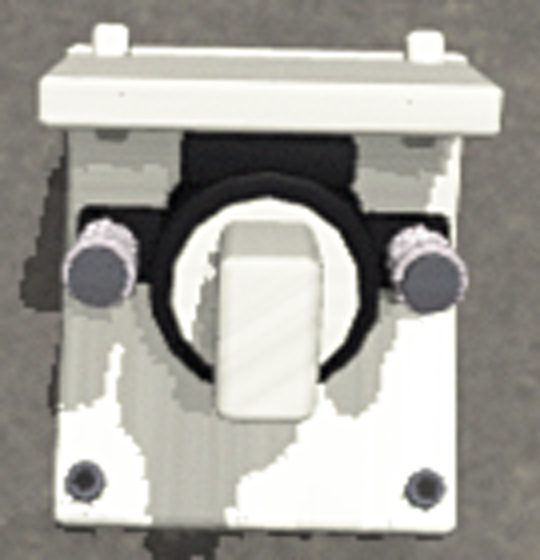

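```bash
python3 - <<'E'
from h import *
W=load("wrist1");T=load("top0");S=load("scene0")
w=lambda x,y:(265+x/4-.375,140+y/4-.375)
t=lambda x,y:(185+x/4-.375,165+y/4-.375)
s=lambda x,y:(215+x/4.706-.4,220+y/4.75-.4)
A=plane(W,w(55,527),.01);B=plane(W,w(457,530),.01)
print("base",A,B,np.linalg.norm(A-B))
y=A-B;y/=np.linalg.norm(y);x=np.array([y[1],-y[0],0]);yaw=np.arctan2(x[1],x[0]);print(np.degrees(yaw))
o=(A+B)/2+.06*x;o[2]=0
m=o-.012*x+[0,0,.082]
Rt,pz,_,_=portR(yaw);print("o",o,"mouth",m)
for k,X in [("flangetop",m+.005*pz),("end",m+.039*pz)]:
    print(k,X.round(4),"W",((proj(W,X)-[265,140]+.375)*4).round(0),"T",((proj(T,X)-[185,165]+.375)*4).round(0),"S",((proj(S,X)-[215,220]+.4)*4.72).round(0))
print("TW end",two(W,w(269,336),T,t(180,215)),"SW",two(W,w(269,336),S,s(208,85)))
print("TW fl",two(W,w(266,289),T,t(185,197)),"SW",two(W,w(266,289),S,s(200,127)))
# plane-based: end size 18 mm
print("end at known z", plane(W,w(269,336),.1158),plane(T,t(180,215),.1158)); print("fl", plane(W,w(266,289),.0863),plane(T,t(185,197),.0863))
E
python3 - <<'E'
import cv2,numpy as np
a=cv2.imread("pics/top0.png")[190:240,210:260]
b=cv2.imread("pics/scene0.png")[225:275,235:285]
cv2.imwrite("pics/crop2.png",np.hstack([cv2.resize(z,(400,400),interpolation=cv2.INTER_CUBIC) for z in(a,b)]))
E
```

```text
base [0.54005537 0.19037509 0.01      ] [0.55443955 0.09694911 0.01      ] 0.09452680940890326
8.752723858076408
o [0.60654872 0.15279232 0.        ] mouth [0.59468847 0.15096628 0.082     ]
flangetop [0.5922 0.1506 0.0863] W [264. 245.] T [177. 174.] S [191. 113.]
end [0.5754 0.148  0.1158] W [268. 289.] T [172. 196.] S [199.  65.]
TW end (array([0.57073142, 0.1467047 , 0.10222351]), np.float64(0.0001782892376078616)) SW (array([0.56863549, 0.14601165, 0.10985746]), np.float64(0.0011986637800358623))
TW fl (array([0.5858452 , 0.14882048, 0.07547808]), np.float64(0.0017581219948902568)) SW (array([0.58425882, 0.14833263, 0.08384402]), np.float64(0.001174143552516608))
end at known z [0.56723125 0.14653469 0.1158    ] [0.5675941  0.14477219 0.1158    ]
fl [0.58365285 0.14886705 0.0863    ] [0.58231237 0.14701327 0.0863    ]
```

View pics/crop2.png

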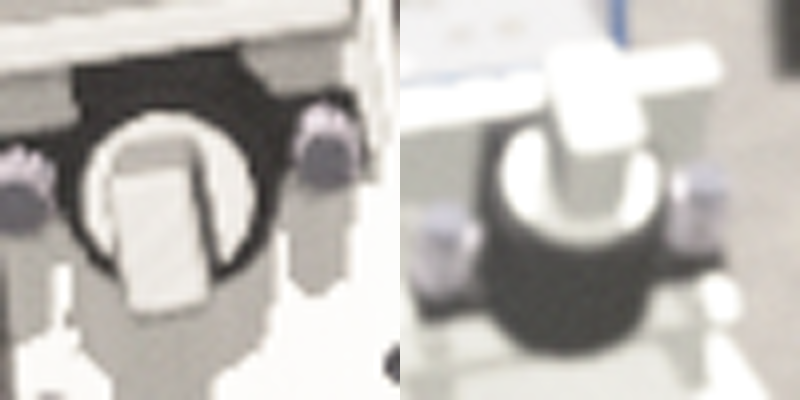

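Run:
```python
from h import *
W=load("wrist1")
for X,px,d in [((.5674,.1457,.1158),25.5,.018),((.5836,.1481,.0863),47,.036),((.5861,.1485,.082),58.7,.046)]:
    print((W["R"]@np.array(X)+W["t"])[2], 377.1*d/px)
Rt,pz,_,_=portR(np.radians(8.5),flip=-1); delta(np.array([.586,.1485,.082])+.075*pz,Rt)
```

```text
0.25507247191444543 0.2661882352941176
0.28723515996540794 0.2888425531914894
0.291952125081372 0.29551277683134586
t local mm [ 7.1  8.  70.2] rot deg [-0.4  1.9  0.5]
```

>>> {"fn": "move_arm", "kwargs": {"rows": [{"tx":0.003,"ty":0.003,"tz":0.025,"ax":-0.4,"ay":2,"az":0.5,"jaw":0},{"tx":0.004,"ty":0.003,"tz":0.025,"ax":0,"ay":0,"az":0,"jaw":0},{"tx":0.002,"ty":0.002,"tz":0.02,"ax":0,"ay":0,"az":0,"jaw":0},{"tx":0,"ty":0,"tz":0,"ax":0,"ay":0,"az":0,"jaw":0},{"tx":0,"ty":0,"tz":0,"ax":0,"ay":0,"az":0,"jaw":0}]}}

```text
time: 2.9
tool_pos: [0.5599, 0.1431, 0.1557]
tool_rot: [-0.019, 0.963, 0.073, 0.26]
contact_force: [-0.8, -0.6, 1.1]
gripper_width: 0.998
```

Run:
```python
from h import *
from plant import manip
Rt,pz,_,_=portR(np.radians(8.5),flip=-1); delta(np.array([.586,.1485,.082])+.075*pz,Rt)
f=manip.grab_frame("wrist");np.savez("wrist2.npz",**f);cv2.imwrite("pics/wrist2.png",f["color"][:,:,::-1])
b=f["color"][100:340,180:480,::-1]
cv2.imwrite("pics/wrist2c.png",cv2.resize(b,None,fx=2.5,fy=2.5,interpolation=cv2.INTER_CUBIC))
for X in [np.array([.586,.1485,.082])+d*pz for d in (0,.005,.039)]: print(((proj(f,X)-[180,100])*2.5).round(0), (f["R"]@X+f["t"])[2])
```

```text
t local mm [-13.8  -1.5   2. ] rot deg [ 0.  -0.3  0.1]
[345. 436.] 0.235140768436971
[345. 444.] 0.2303411319918745
[344. 504.] 0.1977036041652183
```

View pics/wrist2c.png

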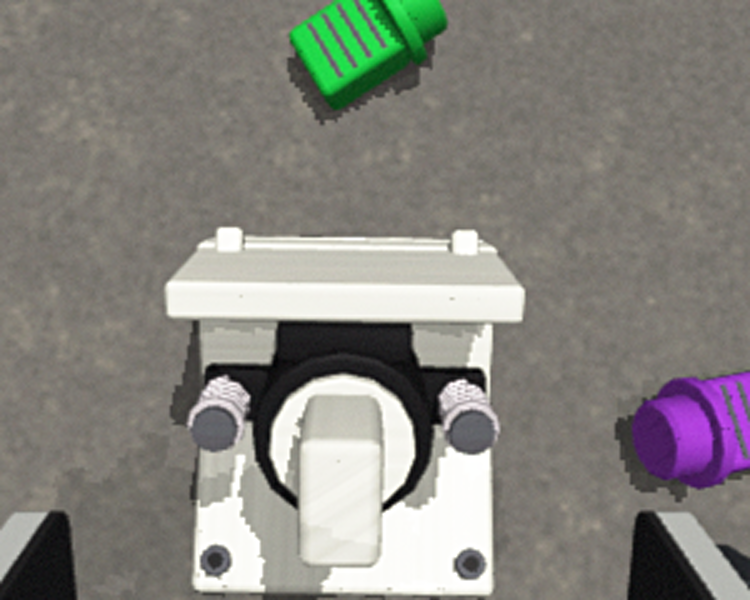

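>>> {"fn": "move_arm", "kwargs": {"rows": [{"tx":-0.007,"ty":-0.001,"tz":0,"ax":0,"ay":0,"az":0,"jaw":0},{"tx":-0.006,"ty":-0.001,"tz":0,"ax":0,"ay":0,"az":0,"jaw":0},{"tx":0,"ty":0,"tz":0,"ax":0,"ay":0,"az":0,"jaw":0}]}}

```text
time: 3.25
tool_pos: [0.5485, 0.1436, 0.1519]
tool_rot: [-0.019, 0.962, 0.073, 0.262]
contact_force: [0.6, -0.1, -0.5]
gripper_width: 1.001
```

Run:
```python
from h import *
Rt,pz,_,_=portR(np.radians(8.5),flip=-1); delta(np.array([.586,.149,.082])+.011*pz,Rt)
```

```text
t local mm [-2.8  0.2 68.4] rot deg [ 0.  -0.5  0.1]
```

Run:
```python
from h import *
W=load("wrist2");S=load("scene0");T=load("top0")
Rt,pz,x,y=portR(np.radians(8.5)); m=np.array([.586,.149,.082])
px=np.cross(y,pz)
for w,t,s in [((215,428),(25,205),(40,188)),((470,430),(325,158),(297,172))]:
    w=(180+w[0]/2.5,100+w[1]/2.5);t=(210+t[0]/8,190+t[1]/8);s=(235+s[0]/8,225+s[1]/8)
    for n,(X,e) in {"WS":two(W,w,S,s),"WT":two(W,w,T,t),"TS":two(T,t,S,s)}.items():
        print(n,"port frame mm",((X-m)@np.c_[px,y,pz]*1000).round(1),round(e*1000,1))
```

```text
WS port frame mm [ 2.1 32.1  0. ] 0.7
WT port frame mm [ -6.9  33.6 -22.6] 3.4
TS port frame mm [ 0.3 30.7  1.6] 4.6
WS port frame mm [ -0.9 -32.7  -6.5] 0.4
WT port frame mm [ -5.3 -33.7 -17. ] 0.8
TS port frame mm [ -2.1 -33.4  -5.2] 2.0
```

The rod tops are at or below the rim, so the fingertips will clear them 11 mm above it. I'll descend now.

>>> {"fn": "move_arm", "kwargs": {"rows": [{"tx":-0.002,"ty":0,"tz":0.008,"ax":0,"ay":-0.5,"az":0,"jaw":0},{"tx":0,"ty":0,"tz":0.008,"ax":0,"ay":0,"az":0,"jaw":0},{"tx":0,"ty":0,"tz":0.008,"ax":0,"ay":0,"az":0,"jaw":0},{"tx":0,"ty":0,"tz":0.008,"ax":0,"ay":0,"az":0,"jaw":0},{"tx":0,"ty":0,"tz":0,"ax":0,"ay":0,"az":0,"jaw":0}]}}

```text
time: 3.75
tool_pos: [0.5636, 0.1461, 0.1214]
tool_rot: [-0.019, 0.963, 0.073, 0.258]
contact_force: [-0.7, 0.2, 0.4]
gripper_width: 1.004
```

Run:
```python
from h import *
Rt,pz,_,_=portR(np.radians(8.5),flip=-1); delta(np.array([.586,.149,.082])+.011*pz,Rt)
```

```text
t local mm [-0.1  0.5 34.4] rot deg [-0.  -0.   0.2]
```

>>> {"fn": "move_arm", "kwargs": {"rows": [{"tx":0,"ty":0,"tz":0.008,"ax":0,"ay":0,"az":0,"jaw":0},{"tx":0,"ty":0,"tz":0.008,"ax":0,"ay":0,"az":0,"jaw":0},{"tx":0,"ty":0,"tz":0.008,"ax":0,"ay":0,"az":0,"jaw":0},{"tx":0,"ty":0.0005,"tz":0.007,"ax":0,"ay":0,"az":0,"jaw":0},{"tx":0,"ty":0,"tz":0,"ax":0,"ay":0,"az":0,"jaw":0}]}}

```text
time: 4.25
tool_pos: [0.5803, 0.148, 0.0913]
tool_rot: [-0.019, 0.963, 0.073, 0.258]
contact_force: [-1.1, 0.5, -0.6]
gripper_width: 0.998
```

Run:
```python
from h import *
from plant import manip
Rt,pz,_,_=portR(np.radians(8.5),flip=-1); delta(np.array([.586,.149,.082])+.011*pz,Rt)
f=manip.grab_frame("wrist");np.savez("wrist3.npz",**f);cv2.imwrite("pics/wrist3.png",f["color"][:,:,::-1])
g=manip.grab_frame("scene");b=g["color"][130:320,160:400,::-1];cv2.imwrite("pics/scene3.png",cv2.resize(b,None,fx=3,fy=3))
p=pose();print(p[2]["contact_force"],[proj(f,np.array([.586,.149,.082])+d*pz).round(1) for d in (.005,.039)])
```

```text
t local mm [ 0.4 -0.1 -0.1] rot deg [-0.   0.1  0.2]
[ 0.51995551 -0.17138868  0.47467429] [array([320. , 304.1]), array([319.9, 348.1])]
```

View pics/wrist3.png

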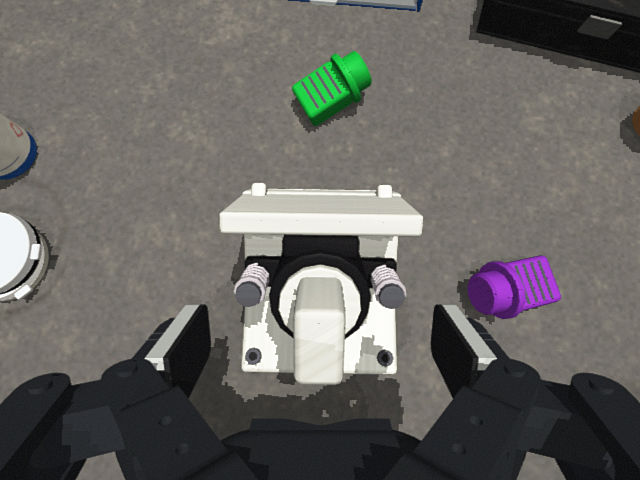

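View pics/scene3.png

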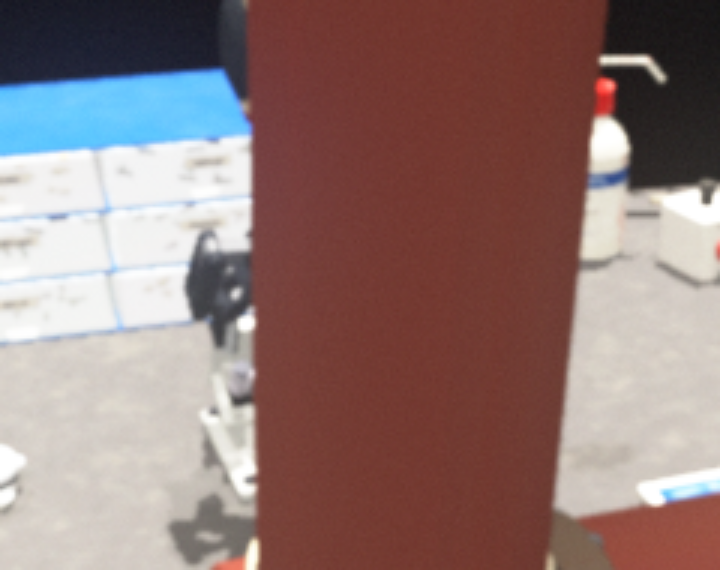

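In the wrist view the bar's end face is centred at (320,350) against a predicted (320,348). The fingers stand evenly on both sides, so I'll close them.

>>> {"fn": "move_arm", "kwargs": {"rows": [{"tx":0,"ty":0,"tz":0,"ax":0,"ay":0,"az":0,"jaw":120},{"tx":0,"ty":0,"tz":0,"ax":0,"ay":0,"az":0,"jaw":160},{"tx":0,"ty":0,"tz":0,"ax":0,"ay":0,"az":0,"jaw":255},{"tx":0,"ty":0,"tz":0,"ax":0,"ay":0,"az":0,"jaw":255},{"tx":0,"ty":0,"tz":0,"ax":0,"ay":0,"az":0,"jaw":255},{"tx":0,"ty":0,"tz":0,"ax":0,"ay":0,"az":0,"jaw":255},{"tx":0,"ty":0,"tz":0,"ax":0,"ay":0,"az":0,"jaw":255},{"tx":0,"ty":0,"tz":0,"ax":0,"ay":0,"az":0,"jaw":255}]}}

```text
time: 5.15
tool_pos: [0.581, 0.1485, 0.0944]
tool_rot: [-0.019, 0.963, 0.072, 0.26]
contact_force: [-1.5, 0.7, 0.3]
gripper_width: 0.202
```

```bash
cat > chk.py <<'E'
from h import *
Rt,pz,px,py=portR(np.radians(8.5),flip=-1); p,R,s=pose()
m=np.array([.586,.149,.082]); d=p-m
print("t",round(s["time"],2),"axis mm",(d@pz*1000).round(2),"lat x,y",((d-d@pz*pz)@np.c_[px,py][:,:]*1000).round(2),"F tool",(R.T@s["contact_force"]).round(1),"M tool",(R.T@s["ft_torque"]).round(2),"rot from nominal",np.degrees(Ro.from_matrix(Rt.T@R).as_rotvec()).round(1),"w",round(s["gripper_width"],3),"j6",s["joint_pos"][5].round(2))
E
python3 chk.py
```

```text
t 5.15 axis mm 13.2 lat x,y [1.61 0.27] F tool [-1.1 -0.9 -1. ] M tool [-0.02 -0.27  0.14] rot from nominal [ 0.   0.2 -0.1] w 0.202 j6 1.52
```

>>> {"fn": "move_arm", "kwargs": {"rows": [{"tx":0,"ty":0,"tz":0,"ax":0,"ay":0,"az":4,"jaw":255},{"tx":0,"ty":0,"tz":-0.0002,"ax":0,"ay":0,"az":8,"jaw":255},{"tx":0,"ty":0,"tz":-0.0002,"ax":0,"ay":0,"az":8,"jaw":255}]}}

```text
time: 5.45
tool_pos: [0.5807, 0.1476, 0.0942]
tool_rot: [-0.063, 0.961, -0.098, 0.252]
contact_force: [0.7, -1.5, -1.4]
gripper_width: 0.197
```

```bash
python3 chk.py
```

```text
t 5.45 axis mm 13.27 lat x,y [ 1.19 -0.62] F tool [0.3 1.6 1.4] M tool [-0.24 -0.06 -0.47] rot from nominal [-0.1  0.2 20.2] w 0.197 j6 1.88
```

>>> {"fn": "move_arm", "kwargs": {"rows": [{"tx":0,"ty":0,"tz":-0.0003,"ax":0,"ay":0,"az":8,"jaw":255},{"tx":0,"ty":0,"tz":-0.0003,"ax":0,"ay":0,"az":8,"jaw":255},{"tx":0,"ty":0,"tz":-0.0003,"ax":0,"ay":0,"az":8,"jaw":255}]}}

```text
time: 5.75
tool_pos: [0.5803, 0.1462, 0.0941]
tool_rot: [-0.114, 0.918, -0.301, 0.233]
contact_force: [1.7, -1.3, -1.7]
gripper_width: 0.201
```

```bash
python3 chk.py;python3 - <<'E'
from h import *
from plant import manip
f=manip.grab_frame("wrist");cv2.imwrite("pics/wrist4.png",f["color"][:,:,::-1])
E
```

```text
t 5.75 axis mm 13.54 lat x,y [ 0.7  -1.89] F tool [1.4 0.8 2.2] M tool [-0.24 -0.05 -0.43] rot from nominal [-0.3  0.2 44.7] w 0.201 j6 2.31
```

View pics/wrist4.png

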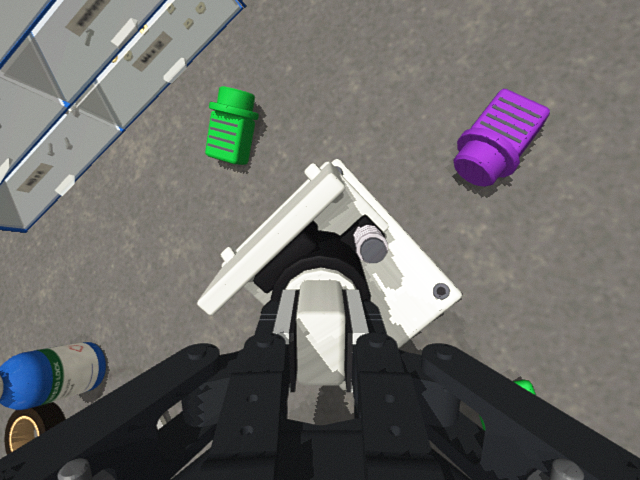

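>>> {"fn": "move_arm", "kwargs": {"rows": [{"tx":0,"ty":0,"tz":0,"ax":0,"ay":0,"az":-4,"jaw":255},{"tx":0,"ty":0,"tz":-0.0003,"ax":0,"ay":0,"az":-8,"jaw":255},{"tx":0,"ty":0,"tz":-0.0005,"ax":0,"ay":0,"az":-8,"jaw":255},{"tx":0,"ty":0,"tz":-0.0005,"ax":0,"ay":0,"az":-8,"jaw":255},{"tx":0,"ty":0,"tz":-0.0005,"ax":0,"ay":0,"az":-8,"jaw":255}]}}

```text
time: 6.3
tool_pos: [0.5799, 0.1478, 0.095]
tool_rot: [-0.037, 0.965, 0.007, 0.259]
contact_force: [3.2, 2.9, -4.3]
gripper_width: 0.201
```

```bash
python3 chk.py
```

```text
t 6.3 axis mm 14.38 lat x,y [ 1.03 -0.27] F tool [ 0.6 -2.5  5.5] M tool [0.4  0.03 0.41] rot from nominal [0.  0.3 7.6] w 0.201 j6 1.66
```

>>> {"fn": "move_arm", "kwargs": {"rows": [{"tx":0,"ty":0,"tz":-0.0005,"ax":0,"ay":0,"az":-8,"jaw":255},{"tx":0,"ty":0,"tz":-0.0005,"ax":0,"ay":0,"az":-8,"jaw":255},{"tx":0,"ty":0,"tz":-0.0005,"ax":0,"ay":0,"az":-8,"jaw":255},{"tx":0,"ty":0,"tz":-0.0005,"ax":0,"ay":0,"az":-8,"jaw":255},{"tx":0,"ty":0,"tz":-0.0005,"ax":0,"ay":0,"az":-8,"jaw":255},{"tx":0,"ty":0,"tz":-0.0005,"ax":0,"ay":0,"az":-8,"jaw":255}]}}

```text
time: 6.9
tool_pos: [0.5784, 0.1501, 0.0957]
tool_rot: [0.073, 0.871, 0.417, 0.251]
contact_force: [2.5, 1.8, -2.7]
gripper_width: 0.197
```

```bash
python3 chk.py
```

```text
t 6.9 axis mm 15.55 lat x,y [0.39 2.22] F tool [ 1.7 -0.4  3.7] M tool [0.17 0.11 0.48] rot from nominal [  0.2   0.5 -42.5] w 0.197 j6 0.77
```

>>> {"fn": "move_arm", "kwargs": {"rows": [{"tx":0,"ty":0,"tz":0,"ax":0,"ay":0,"az":4,"jaw":255},{"tx":0,"ty":0,"tz":-0.0003,"ax":0,"ay":0,"az":8,"jaw":255},{"tx":0,"ty":0,"tz":-0.0006,"ax":0,"ay":0,"az":8,"jaw":255},{"tx":0,"ty":0,"tz":-0.0006,"ax":0,"ay":0,"az":8,"jaw":255},{"tx":0,"ty":0,"tz":-0.0006,"ax":0,"ay":0,"az":8,"jaw":255},{"tx":0,"ty":0,"tz":-0.0006,"ax":0,"ay":0,"az":8,"jaw":255},{"tx":0,"ty":0,"tz":-0.0006,"ax":0,"ay":0,"az":8,"jaw":255},{"tx":0,"ty":0,"tz":-0.0006,"ax":0,"ay":0,"az":8,"jaw":255}]}}

```text
time: 7.7
tool_pos: [0.5785, 0.1472, 0.0974]
tool_rot: [-0.059, 0.961, -0.076, 0.258]
contact_force: [4.7, -0.4, -5.0]
gripper_width: 0.197
```

```bash
python3 chk.py
```

```text
t 7.7 axis mm 17.2 lat x,y [ 0.93 -0.66] F tool [1.7 0.6 6.7] M tool [-0.14  0.09 -0.35] rot from nominal [ 0.1  0.7 17.5] w 0.197 j6 1.83
```

>>> {"fn": "move_arm", "kwargs": {"rows": [{"tx":0,"ty":0,"tz":-0.0005,"ax":0,"ay":0,"az":8,"jaw":255},{"tx":0,"ty":0,"tz":-0.0005,"ax":0,"ay":0,"az":8,"jaw":255},{"tx":0,"ty":0,"tz":-0.0005,"ax":0,"ay":0,"az":8,"jaw":255},{"tx":0,"ty":0,"tz":-0.0005,"ax":0,"ay":0,"az":8,"jaw":255},{"tx":0,"ty":0,"tz":0,"ax":0,"ay":0,"az":-4,"jaw":255},{"tx":0,"ty":0,"tz":-0.0003,"ax":0,"ay":0,"az":-8,"jaw":255},{"tx":0,"ty":0,"tz":-0.0005,"ax":0,"ay":0,"az":-8,"jaw":255},{"tx":0,"ty":0,"tz":-0.0006,"ax":0,"ay":0,"az":-8,"jaw":255},{"tx":0,"ty":0,"tz":-0.0006,"ax":0,"ay":0,"az":-8,"jaw":255},{"tx":0,"ty":0,"tz":-0.0006,"ax":0,"ay":0,"az":-8,"jaw":255}]}}

```text
time: 8.7
tool_pos: [0.5773, 0.1476, 0.099]
tool_rot: [-0.03, 0.963, 0.037, 0.265]
contact_force: [5.0, 2.5, -4.3]
gripper_width: 0.203
```

```bash
python3 chk.py
```

```text
t 8.7 axis mm 19.14 lat x,y [ 0.77 -0.09] F tool [ 2.2 -1.9  6.4] M tool [0.41 0.12 0.41] rot from nominal [0.1 0.9 4.1] w 0.203 j6 1.59
```

>>> {"fn": "move_arm", "kwargs": {"rows": [{"tx":0,"ty":0,"tz":-0.0005,"ax":0,"ay":0,"az":-8,"jaw":255},{"tx":0,"ty":0,"tz":-0.0005,"ax":0,"ay":0,"az":-8,"jaw":255},{"tx":0,"ty":0,"tz":-0.0005,"ax":0,"ay":0,"az":-8,"jaw":255},{"tx":0,"ty":0,"tz":-0.0005,"ax":0,"ay":0,"az":-8,"jaw":255},{"tx":0,"ty":0,"tz":-0.0005,"ax":0,"ay":0,"az":-8,"jaw":255},{"tx":0,"ty":0,"tz":0,"ax":0,"ay":0,"az":4,"jaw":255},{"tx":0,"ty":0,"tz":-0.0003,"ax":0,"ay":0,"az":8,"jaw":255},{"tx":0,"ty":0,"tz":-0.0005,"ax":0,"ay":0,"az":8,"jaw":255},{"tx":0,"ty":0,"tz":-0.0005,"ax":0,"ay":0,"az":8,"jaw":255},{"tx":0,"ty":0,"tz":-0.0005,"ax":0,"ay":0,"az":8,"jaw":255},{"tx":0,"ty":0,"tz":-0.0005,"ax":0,"ay":0,"az":8,"jaw":255}]}}

```text
time: 9.8
tool_pos: [0.5764, 0.1476, 0.1009]
tool_rot: [-0.036, 0.963, 0.019, 0.267]
contact_force: [3.1, -0.8, -4.3]
gripper_width: 0.201
```

```bash
python3 chk.py
```

```text
t 9.8 axis mm 21.28 lat x,y [0.89 0.02] F tool [0.4 1.2 5.2] M tool [-0.33  0.   -0.33] rot from nominal [0.2 1.2 6.3] w 0.201 j6 1.63
```

>>> {"fn": "move_arm", "kwargs": {"rows": [{"tx":0,"ty":0,"tz":-0.0005,"ax":0,"ay":0,"az":8,"jaw":255},{"tx":0,"ty":0,"tz":-0.0005,"ax":0,"ay":0,"az":8,"jaw":255},{"tx":0,"ty":0,"tz":-0.0005,"ax":0,"ay":0,"az":8,"jaw":255},{"tx":0,"ty":0,"tz":-0.0005,"ax":0,"ay":0,"az":8,"jaw":255},{"tx":0,"ty":0,"tz":0,"ax":0,"ay":0,"az":-4,"jaw":255},{"tx":0,"ty":0,"tz":-0.0003,"ax":0,"ay":0,"az":-8,"jaw":255},{"tx":0,"ty":0,"tz":-0.0005,"ax":0,"ay":0,"az":-8,"jaw":255},{"tx":0,"ty":0,"tz":-0.0005,"ax":0,"ay":0,"az":-8,"jaw":255},{"tx":0,"ty":0,"tz":-0.0005,"ax":0,"ay":0,"az":-8,"jaw":255}]}}

```text
time: 10.7
tool_pos: [0.575, 0.1458, 0.1037]
tool_rot: [-0.021, 0.961, 0.065, 0.269]
contact_force: [0.8, 0.5, -1.0]
gripper_width: 0.2
```

```bash
python3 chk.py
```

```text
t 10.7 axis mm 24.44 lat x,y [ 0.92 -1.52] F tool [ 0.3 -0.3  1.3] M tool [-0.04 -0.3  -0.01] rot from nominal [-0.   1.3  0.7] w 0.2 j6 1.53
```

The twisting moment and pull have both dropped to zero at about 11 mm, so friction has ended. I'll draw straight out along the axis.

>>> {"fn": "move_arm", "kwargs": {"rows": [{"tx":0,"ty":0,"tz":-0.002,"ax":0,"ay":0,"az":0,"jaw":255},{"tx":0,"ty":0,"tz":-0.003,"ax":0,"ay":0,"az":0,"jaw":255},{"tx":0,"ty":0,"tz":-0.005,"ax":0,"ay":0,"az":0,"jaw":255},{"tx":0,"ty":0,"tz":-0.01,"ax":0,"ay":0,"az":0,"jaw":255},{"tx":0,"ty":0,"tz":-0.015,"ax":0,"ay":0,"az":0,"jaw":255},{"tx":0,"ty":0,"tz":-0.02,"ax":0,"ay":0,"az":0,"jaw":255},{"tx":0,"ty":0,"tz":-0.02,"ax":0,"ay":0,"az":0,"jaw":255},{"tx":0,"ty":0,"tz":-0.02,"ax":0,"ay":0,"az":0,"jaw":255},{"tx":0,"ty":0,"tz":0,"ax":0,"ay":0,"az":0,"jaw":255}]}}

```text
time: 11.6
tool_pos: [0.5223, 0.1381, 0.1903]
tool_rot: [-0.022, 0.961, 0.063, 0.268]
contact_force: [0.3, 0.7, 0.2]
gripper_width: 0.202
```

```bash
python3 chk.py;python3 - <<'E'
from h import *
from plant import manip
f=manip.grab_frame("wrist");cv2.imwrite("pics/wrist5.png",f["color"][:,:,::-1]);np.savez("wrist5.npz",**f)
p,R,s=pose()
# target: vertical tool, minimal rotation, above pack
tz=np.array([0,0,-1.]);x=R[:,0].copy();x[2]=0;x/=np.linalg.norm(x);Rt=np.c_[x,np.cross(tz,x),tz]
print(s["joint_pos"].round(2));delta(np.array([.468,-.1165,.12]),Rt)
E
```

```text
t 11.6 axis mm 126.08 lat x,y [-1.56 -1.38] F tool [ 0.5 -0.7  0. ] M tool [ 0.04 -0.29  0.03] rot from nominal [-0.   1.3  1. ] w 0.202 j6 1.54
[ 0.11 -0.48  2.21  0.02  0.88  1.54]
t local mm [-109.1  245.7   11.9] rot deg [ -0.6 -31.1   0.2]
```

View pics/wrist5.png

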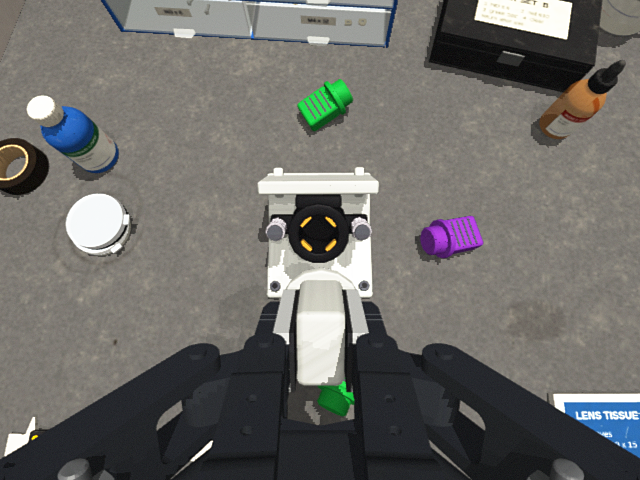

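>>> {"fn": "move_arm", "kwargs": {"rows": [{"tx":0,"ty":0,"tz":0,"ax":0,"ay":-6,"az":0,"jaw":255},{"tx":0,"ty":0,"tz":0,"ax":0,"ay":-7,"az":0,"jaw":255},{"tx":0,"ty":0,"tz":0,"ax":-0.5,"ay":-7,"az":0,"jaw":255},{"tx":0,"ty":0,"tz":0,"ax":0,"ay":-6,"az":0,"jaw":255},{"tx":0,"ty":0,"tz":0,"ax":0,"ay":-4,"az":0,"jaw":255},{"tx":0,"ty":0,"tz":0,"ax":0,"ay":0,"az":0,"jaw":255}]}}

```text
time: 12.25
tool_pos: [0.5194, 0.1376, 0.1806]
tool_rot: [0.0, 0.998, 0.064, -0.004]
contact_force: [0.1, 0.1, -1.2]
gripper_width: 0.196
```

```bash
cat > up.py <<'E'
from h import *
def go(P):
    p,R,s=pose()
    tz=np.array([0,0,-1.]);x=R[:,0].copy();x[2]=0;x/=np.linalg.norm(x);Rt=np.c_[x,np.cross(tz,x),tz]
    print("t",s["time"],p.round(4),"F",s["contact_force"].round(1),"w",round(s["gripper_width"],3));delta(np.array(P),Rt)
E
python3 - <<'E'
from up import *
go([.468,-.1165,.12])
f=load("wrist5");
# pose at wrist5: from nominal printed
q=[-0.022,0.961,0.063,0.268];R=Ro.from_quat([q[1],q[2],q[3],q[0]]).as_matrix();p=np.array([.5223,.1381,.1903])
for dx in (-.003,0,.003): print(dx,proj(f,p+R@[dx,0,-.0258]))
E
```

```text
t 12.25 [0.5194 0.1376 0.1806] F [ 0.1  0.1 -1.2] w 0.196
t local mm [-83.1 245.5  61.3] rot deg [-0.   0.5 -0. ]
-0.003 [320.25371201 352.75919531]
0 [320.25339776 345.2957111 ]
0.003 [320.25307945 337.73561211]
```

>>> {"fn": "move_arm", "kwargs": {"rows": [{"tx":-0.005,"ty":0.015,"tz":0,"ax":0,"ay":0.5,"az":0,"jaw":255},{"tx":-0.01,"ty":0.03,"tz":0,"ax":0,"ay":0,"az":0,"jaw":255},{"tx":-0.01,"ty":0.03,"tz":0,"ax":0,"ay":0,"az":0,"jaw":255},{"tx":-0.01,"ty":0.03,"tz":0,"ax":0,"ay":0,"az":0,"jaw":255},{"tx":-0.01,"ty":0.03,"tz":0,"ax":0,"ay":0,"az":0,"jaw":255},{"tx":-0.01,"ty":0.03,"tz":0,"ax":0,"ay":0,"az":0,"jaw":255},{"tx":-0.01,"ty":0.03,"tz":0,"ax":0,"ay":0,"az":0,"jaw":255},{"tx":-0.006,"ty":0.02,"tz":0,"ax":0,"ay":0,"az":0,"jaw":255},{"tx":0,"ty":0.01,"tz":0,"ax":0,"ay":0,"az":0,"jaw":255},{"tx":0,"ty":0,"tz":0,"ax":0,"ay":0,"az":0,"jaw":255},{"tx":0,"ty":0,"tz":0,"ax":0,"ay":0,"az":0,"jaw":255}]}}

```text
time: 13.35
tool_pos: [0.466, -0.1069, 0.1718]
tool_rot: [0.003, 0.998, 0.064, 0.003]
contact_force: [-0.0, 0.5, -1.0]
gripper_width: 0.195
```

Run:
```python
from up import *
go([.470,-.1165,.06])
```

```text
t 13.35 [ 0.466  -0.1069  0.1718] F [-0.   0.5 -1. ] w 0.195
t local mm [  2.1   9.4 111.9] rot deg [ 0.3 -0.3 -0. ]
```

>>> {"fn": "move_arm", "kwargs": {"rows": [{"tx":0.001,"ty":0.005,"tz":0.01,"ax":0.3,"ay":-0.3,"az":0,"jaw":255},{"tx":0,"ty":0.004,"tz":0.018,"ax":0,"ay":0,"az":0,"jaw":255},{"tx":0,"ty":0,"tz":0.018,"ax":0,"ay":0,"az":0,"jaw":255},{"tx":0,"ty":0,"tz":0.018,"ax":0,"ay":0,"az":0,"jaw":255},{"tx":0,"ty":0,"tz":0.018,"ax":0,"ay":0,"az":0,"jaw":255},{"tx":0,"ty":0,"tz":0.012,"ax":0,"ay":0,"az":0,"jaw":255},{"tx":0,"ty":0,"tz":0,"ax":0,"ay":0,"az":0,"jaw":255},{"tx":0,"ty":0,"tz":0,"ax":0,"ay":0,"az":0,"jaw":255}]}}

```text
time: 14.15
tool_pos: [0.4697, -0.1109, 0.0707]
tool_rot: [-0.001, 0.998, 0.069, -0.0]
contact_force: [-0.2, -0.1, 0.6]
gripper_width: 0.199
```

Run:
```python
from up import *
from plant import manip
go([.470,-.1165,.0342])
f=manip.grab_frame("top");np.savez("top6.npz",**f);g=manip.grab_frame("scene");w=manip.grab_frame("wrist")
a=cv2.resize(f["color"][240:340,340:440],(400,400));b=cv2.resize(g["color"][240:340,280:380],(400,400))
cv2.imwrite("pics/c6.png",np.hstack([a,b])[:,:,::-1]);cv2.imwrite("pics/w6.png",w["color"][:,:,::-1])
```

```text
t 14.15 [ 0.4697 -0.1109  0.0707] F [-0.2 -0.1  0.6] w 0.199
t local mm [-0.4  5.6 36.5] rot deg [-0.1  0.  -0. ]
```

View pics/c6.png

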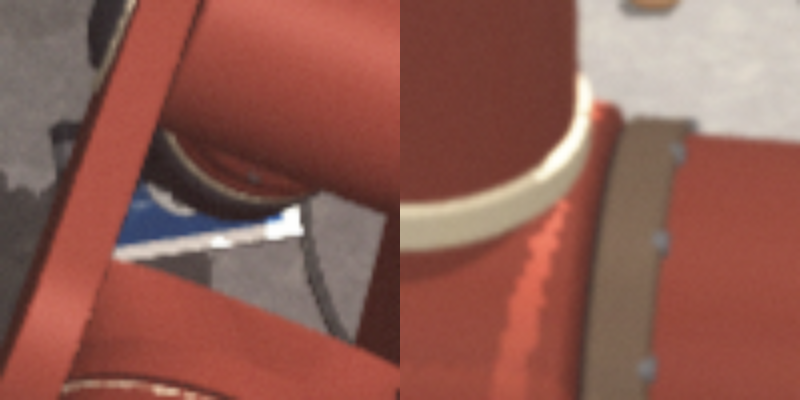

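View pics/w6.png

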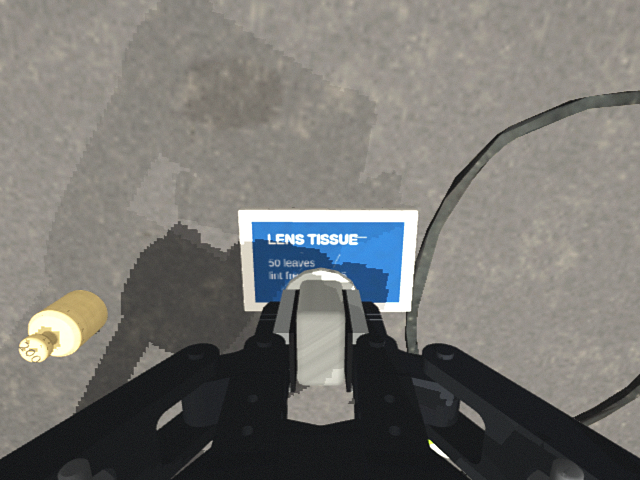

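Run:
```python
from up import *
from plant import manip
w=manip.grab_frame("wrist");np.savez("wrist6.npz",**w)
A=plane(w,(238,211),.009);B=plane(w,(419,210),.009);print(A,B,np.linalg.norm(A-B))
y=(A-B)/np.linalg.norm(A-B);x=np.array([y[1],-y[0],0]);print("centre",(A+B)/2-.031*x)
p,R,s=pose();print("plug end pred",[proj(w,p+R@[dx,0,-.0258]).round(0) for dx in(-.002,0)])
```

```text
[ 0.49283349 -0.06204584  0.009     ] [ 0.50727714 -0.16143242  0.009     ] 0.10043062753922972
centre [ 0.46937758 -0.11619746  0.009     ]
plug end pred [array([320., 350.]), array([320., 345.])]
```

>>> {"fn": "move_arm", "kwargs": {"rows": [{"tx":0,"ty":0.003,"tz":0.006,"ax":0,"ay":0,"az":0,"jaw":255},{"tx":0,"ty":0.002,"tz":0.006,"ax":0,"ay":0,"az":0,"jaw":255},{"tx":0,"ty":0,"tz":0.006,"ax":0,"ay":0,"az":0,"jaw":255},{"tx":0,"ty":0,"tz":0.004,"ax":0,"ay":0,"az":0,"jaw":255},{"tx":0,"ty":0,"tz":0,"ax":0,"ay":0,"az":0,"jaw":255},{"tx":0,"ty":0,"tz":0,"ax":0,"ay":0,"az":0,"jaw":255}]}}

```text
time: 14.95
tool_pos: [0.4722, -0.1177, 0.0495]
tool_rot: [0.0, 0.998, 0.068, 0.002]
contact_force: [0.2, 0.5, -1.2]
gripper_width: 0.201
```

Run:
```python
from up import *
go([.470,-.1165,.0342])
```

```text
t 14.95 [ 0.4722 -0.1177  0.0495] F [ 0.2  0.5 -1.2] w 0.201
t local mm [-2.  -1.5 15.3] rot deg [ 0.1 -0.2 -0. ]
```

>>> {"fn": "move_arm", "kwargs": {"rows": [{"tx":-0.001,"ty":0,"tz":0.003,"ax":0,"ay":0,"az":0,"jaw":255},{"tx":0,"ty":0,"tz":0.003,"ax":0,"ay":0,"az":0,"jaw":255},{"tx":0,"ty":0,"tz":0.003,"ax":0,"ay":0,"az":0,"jaw":255},{"tx":0,"ty":0,"tz":0,"ax":0,"ay":0,"az":0,"jaw":255},{"tx":0,"ty":0,"tz":0,"ax":0,"ay":0,"az":0,"jaw":255}]}}

```text
time: 15.45
tool_pos: [0.4712, -0.1178, 0.0398]
tool_rot: [0.0, 0.998, 0.068, 0.002]
contact_force: [-0.1, 0.1, -0.8]
gripper_width: 0.205
```

Run:
```python
from up import *
go([.470,-.1165,.0342])
```

```text
t 15.45 [ 0.4712 -0.1178  0.0398] F [-0.1  0.1 -0.8] w 0.205
t local mm [-1.1 -1.4  5.6] rot deg [ 0.1 -0.3 -0. ]
```

>>> {"fn": "move_arm", "kwargs": {"rows": [{"tx":0,"ty":0,"tz":0.0015,"ax":0,"ay":0,"az":0,"jaw":255},{"tx":0,"ty":0,"tz":0.0015,"ax":0,"ay":0,"az":0,"jaw":255},{"tx":0,"ty":0,"tz":0,"ax":0,"ay":0,"az":0,"jaw":255}]}}

```text
time: 15.75
tool_pos: [0.4715, -0.1178, 0.0369]
tool_rot: [0.0, 0.998, 0.068, 0.003]
contact_force: [0.2, 0.9, -0.9]
gripper_width: 0.198
```

>>> {"fn": "move_arm", "kwargs": {"rows": [{"tx":0,"ty":0,"tz":0.001,"ax":0,"ay":0,"az":0,"jaw":255},{"tx":0,"ty":0,"tz":0,"ax":0,"ay":0,"az":0,"jaw":255}]}}

```text
time: 15.95
tool_pos: [0.4715, -0.1179, 0.0359]
tool_rot: [0.001, 0.998, 0.068, 0.003]
contact_force: [-0.7, 0.4, -1.5]
gripper_width: 0.197
```

>>> {"fn": "move_arm", "kwargs": {"rows": [{"tx":0,"ty":0,"tz":0.001,"ax":0,"ay":0,"az":0,"jaw":255},{"tx":0,"ty":0,"tz":0,"ax":0,"ay":0,"az":0,"jaw":255}]}}

```text
time: 16.15
tool_pos: [0.4716, -0.1179, 0.0349]
tool_rot: [0.001, 0.998, 0.068, 0.003]
contact_force: [-0.5, 1.0, -0.6]
gripper_width: 0.198
```

>>> {"fn": "move_arm", "kwargs": {"rows": [{"tx":0,"ty":0,"tz":0.001,"ax":0,"ay":0,"az":0,"jaw":255},{"tx":0,"ty":0,"tz":0,"ax":0,"ay":0,"az":0,"jaw":255}]}}

```text
time: 16.35
tool_pos: [0.4716, -0.1179, 0.0338]
tool_rot: [0.001, 0.998, 0.068, 0.003]
contact_force: [-0.2, 0.1, -1.1]
gripper_width: 0.199
```

>>> {"fn": "move_arm", "kwargs": {"rows": [{"tx":0,"ty":0,"tz":0.001,"ax":0,"ay":0,"az":0,"jaw":255},{"tx":0,"ty":0,"tz":0,"ax":0,"ay":0,"az":0,"jaw":255}]}}

```text
time: 16.55
tool_pos: [0.4721, -0.1181, 0.0336]
tool_rot: [0.001, 0.998, 0.068, 0.003]
contact_force: [-0.9, -0.1, -1.2]
gripper_width: 0.202
```

>>> {"fn": "move_arm", "kwargs": {"rows": [{"tx":0,"ty":0,"tz":0.001,"ax":0,"ay":0,"az":0,"jaw":255},{"tx":0,"ty":0,"tz":0,"ax":0,"ay":0,"az":0,"jaw":255}]}}

```text
time: 16.75
tool_pos: [0.4726, -0.1182, 0.0336]
tool_rot: [0.001, 0.998, 0.069, 0.003]
contact_force: [0.5, -0.1, -1.6]
gripper_width: 0.197
```

The TCP has stopped at z = 0.0336 (predicted 0.034), so the plug is standing on the pack. I'll open the fingers.

>>> {"fn": "move_arm", "kwargs": {"rows": [{"tx":0,"ty":0,"tz":0,"ax":0,"ay":0,"az":0,"jaw":190},{"tx":0,"ty":0,"tz":0,"ax":0,"ay":0,"az":0,"jaw":180},{"tx":0,"ty":0,"tz":0,"ax":0,"ay":0,"az":0,"jaw":160},{"tx":0,"ty":0,"tz":0,"ax":0,"ay":0,"az":0,"jaw":120},{"tx":0,"ty":0,"tz":0,"ax":0,"ay":0,"az":0,"jaw":80},{"tx":0,"ty":0,"tz":0,"ax":0,"ay":0,"az":0,"jaw":60},{"tx":0,"ty":0,"tz":0,"ax":0,"ay":0,"az":0,"jaw":60}]}}

```text
time: 17.45
tool_pos: [0.4727, -0.1183, 0.0332]
tool_rot: [0.001, 0.998, 0.068, 0.003]
contact_force: [-0.4, -0.3, -0.3]
gripper_width: 0.77
```

Run:
```python
from plant import manip
import cv2
w=manip.grab_frame("wrist");cv2.imwrite("pics/w7.png",w["color"][:,:,::-1])
```

```text
(no output)
```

View pics/w7.png

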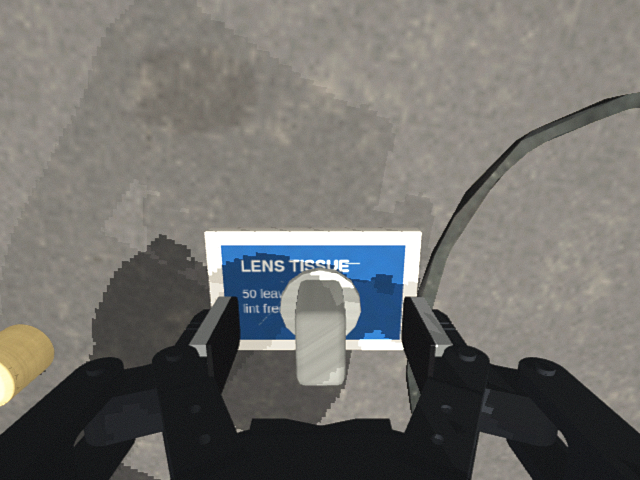

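The plug stands free on the pack with its end at (320,352) and both fingers clear of it. I'll retreat straight up, then look.

>>> {"fn": "move_arm", "kwargs": {"rows": [{"tx":0,"ty":0,"tz":-0.004,"ax":0,"ay":0,"az":0,"jaw":60},{"tx":0,"ty":0,"tz":-0.008,"ax":0,"ay":0,"az":0,"jaw":60},{"tx":0,"ty":0,"tz":-0.015,"ax":0,"ay":0,"az":0,"jaw":60},{"tx":0,"ty":0,"tz":-0.02,"ax":0,"ay":0,"az":0,"jaw":60},{"tx":0,"ty":0,"tz":-0.03,"ax":0,"ay":0,"az":0,"jaw":60},{"tx":0,"ty":0,"tz":-0.03,"ax":0,"ay":0,"az":0,"jaw":60},{"tx":0,"ty":0,"tz":-0.03,"ax":0,"ay":0,"az":0,"jaw":60},{"tx":-0.03,"ty":0.02,"tz":0,"ax":0,"ay":0,"az":0,"jaw":60},{"tx":-0.03,"ty":0.02,"tz":0,"ax":0,"ay":0,"az":0,"jaw":60},{"tx":0,"ty":0,"tz":0,"ax":0,"ay":0,"az":0,"jaw":60}]}}

```text
time: 18.5
tool_pos: [0.4173, -0.1673, 0.1827]
tool_rot: [0.003, 0.998, 0.07, 0.006]
contact_force: [-0.1, 0.1, 0.2]
gripper_width: 0.763
```

Run:
```python
from h import *
from plant import manip
for n in("wrist","top","scene"):
    w=manip.grab_frame(n);cv2.imwrite(f"pics/{n}8.png",w["color"][:,:,::-1]);np.savez(n+"8.npz",**w)
f=load("wrist8")
for z in(.009,.026,.06): print(proj(f,np.array([.469,-.1163,z])))
```

```text
[265.9867456  149.74606063]
[263.09021484 150.67702122]
[256.20132765 152.89114669]
```

View pics/wrist8.png

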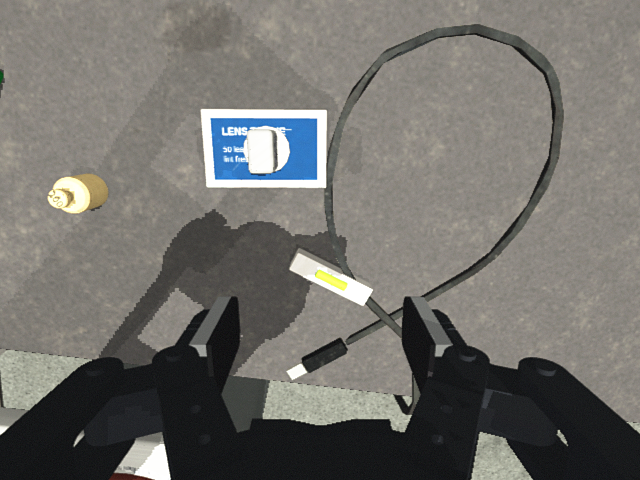

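View pics/top8.png

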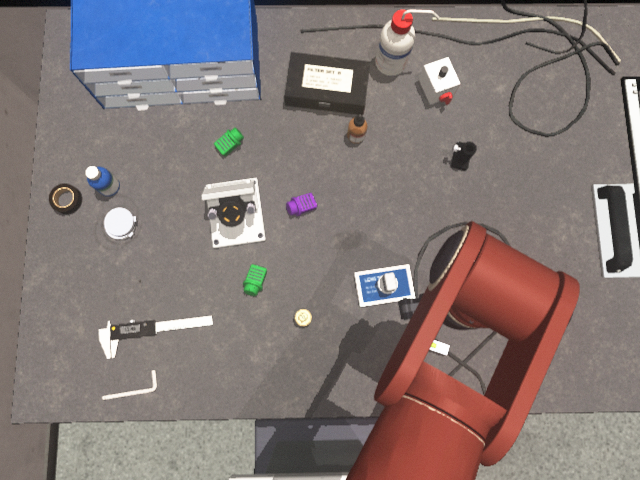

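In the wrist view the flange is at (267,150) and the bar end at (262,151). For a plug upright at the exact pack centre they would be at (263,151) and (256,153), so it stands upright about 3–5 mm off centre. In the top view the port is empty, and the weight (303,318) and bottle (358,128) haven't moved. I'm handing in.

```bash
python3 -c "
from plant import manip
print(manip.job_done())"
```

```text
the job is handed in; nothing more can be done
None
```

The plug is out of the port and standing upright on its barrel on the lens tissue pack. I let go of it, backed the arm away clear of everything and handed the job in at about 18.7 s of the 53 s allowed.

- **Freeing the plug:** I gripped it across the bar and twisted it back and forth by up to about 50 degrees each way. I drew it about 11 mm, until the resistance vanished. The pull read at most 6.7 N where I checked, below the 8 N the slide springs hold at rest. I did not measure the slide itself.
- **Setting down:** The tool stopped at z = 33.6 mm, against 34 mm predicted, so the plug was resting on the pack before I opened the fingers.
- **Last checks:**
  - The plug stands upright about 3–5 mm from the pack centre (25 mm allowed).
  - The port is empty and looks to be back at rest.
  - The brass weight and dropper bottle are where they were. The spirit level, partly hidden by the arm in the top view, is upright with no visible shift; I did not measure it.
- **One disagreement:** The port position I worked out from the base plate was about 8 mm off from where I saw the plug in x. I trusted the view of the plug, and a closer wrist picture then agreed to within about 1 mm.

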